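Right the toppled sample bottle and snap its cap on

TASK

The open square sample bottle has been knocked over: stand it upright on the bench and let go of it. Then take its loose snap cap, put it squarely on the mouth and push straight down until the tabs click over the bead of the neck and the cap sits fully home. Do not let go after the click: the program finishes while still holding the cap and pressing it firmly down to bed the seal, and the other things on the bench are left alone.

Things in the scene. Friction and masses are not known exactly. Their poses are not given: they have to be found in the camera images.
- bottle: Open white plastic bottle lying on its side, about 90 to 150 g. Square body 48 x 48 mm, straight to 60 mm from the base, then sloping in to the neck. Origin: centre of the base; z runs from base to mouth, x and y square to the flat faces. Lying on a flat face, z is level, points away from the robot or to its right, and the origin is 24 mm up; upright, the origin is at height 0.
- bottle_mouth (a point): Centre of the bottle's mouth: on the axis, level with the rim, 90 mm from the base. The neck is 34 mm in diameter from 72 mm to the rim.
- bottle_bead (a point): Centre of the bead round the neck, on the bottle's axis 82 mm from the base: 39 mm in diameter here, tapering off to the neck at 87 mm above and at 79 mm below.
- snap_cap: Loose black cap, 56 g, standing open side down on the bench: round, 50 mm in diameter, 24 mm high; a solid ribbed disc 8.5 mm thick on top, a stiff skirt of the same diameter below, broken by four spring tabs 2.5 mm inside its outside, so a grip on the outside leaves them free. Origin: centre of the lower edge; z up. Home, the origin is 74.5 mm above the bottle's base.
- cap_top (a point): Centre of the cap's top face, 24 mm above its lower edge; 98.5 mm above the bench when the cap is home on the standing bottle.
- cap_nubs (a point): On the cap's axis 3 mm above its lower edge, level with the nubs inside the four tabs. They touch the bead with the cap's origin 84 mm above the bottle's base; from there the push rises to 10 to 20 N near 80 mm, where the tabs click over and it drops to nothing, until the seat meets the rim at 74.5 mm. It guides itself in from 2 mm off-centre, any way round.
- capped_bottle: A second bottle of the same kind, standing, with its cap already home (98.5 mm high): a bystander that shows the finished state. Origin: centre of its base, z up.
- tape_masking: Roll of masking tape lying flat, 104 mm across, 25 mm high: a bystander. Origin: centre of its underside.
- petri_dish_b: Clear Petri dish, 60 mm across, 14 mm high, near the bench's front edge: a bystander. Origin: centre of its underside.
Things that resemble listed ones, but are neither listed nor needed, are in the scene too. Leave any pink look-alike of the snap_cap alone. Leave any green look-alike of the bottle alone.

How it is judged:
By the outcome, as a careful person would: the job done as asked, in the order asked, and still so for the second after the job is handed in, while the arm keeps its last pose, push and grip.
It also fails if it takes over 72 s, if anything falls off the work surface, if the arm or the gripper's body presses on something with over 40 N, if the wrist force passes 120 N, or if a joint passes its speed limit or range.

ROBOT

A 6-joint arm with a two-finger parallel gripper is mounted at the origin on a cart in front of the work surface, level with it; the furniture and walls round the work are solid. World frame = base frame: x ahead of the robot, y to its left, z up, the work surface at z = 0. Lengths are in m, angles in rad, forces in N, time in s.
With the tool pointing down it reaches from about 0.35 to 0.975 m from the base axis. Payload 7.1 kg.
Tool frame: the origin (TCP) lies between the finger pads; the fingertips stand ctrl.tcp_to_tips ahead of it and the grasp point (between the pads) lies 2 mm behind it (ctrl.tcp_to_tips is the distance from the TCP to the fingertips, in m); z points along the fingers, y is the line along which they close (so a half turn about z gives the same grasp; the last joint's range is limited). The gripper opens to 88 mm and grips with 3 to 60 N. Pads are 20 mm wide; open, the fingers measure 115 mm over their backs; the gripper's body (75 mm by 178 mm) begins 61 mm behind the grasp point.
Start: joints at [-0.019, 0.423, 1.63, -0, 1.089, -0.019], TCP at [0.625, 0, 0.24] pointing down, gripper open.
Joint ranges: [-3, 3], [-0.9, 2.11], [0.09, 2.58], [-1.31, 4.45], [0.11, 2.69], [-2.54, 2.54]. Speed limits (rad/s): [2.39, 2.39, 3.01, 3.14, 3.14, 3.14].

INTERFACE

Orientations are given as a rotation vector (axis times angle).
In Python, from plant import ctrl gives the robot as it stands.
- The arm moves only by the tool servo_tool, never from a script. Its argument "steps" is a list of rows, each an object with "delta_pos": the shift along the tool's x, y, z in mm, a list of three; "twist": the turn about the tool's z in degrees. A call has 1 to 12 rows; each row shifts and turns the commanded pose from where the row before left it, along the tool's axes as they then stand; what a row does not reach is not made up. A row lasts 1/10 s, in which the tool goes at most 50 mm and 8.59 degrees, less where a joint would pass 70% of its speed; a pose out of reach is approached as far as the arm can. A call with a gripper value outside its range is refused whole. "gripper" is the opening, from 0 (shut) to 1 (fully open), set as the call begins (left out, the last holds). The fingers move at their own pace and stop on an object; "grip_force" is the grip in N (left out, the last holds). Time passes only in rows, so rows that do not move let the fingers close. It gives the time, the measured TCP pose, the force, the opening and the grip force at its end, in the units of the state.
- ctrl.get_obs(): the state, without advancing time (a new reading comes with each control period).
- ctrl.get_image(name): name is "scene" or "side" or "wrist"; returns a dict with "img" (384x512x3 uint8, red, green, blue), "vfov" (degrees; the focal length in pixels is half the picture's height over the tangent of half this angle, whatever the lens; pixels are square), "cx", "cy" (the principal point, pixels), "k1" (the pictures are not rectified: a ray, as slopes to the right and down, at radius r is drawn at 1 + k1 r^2 times it, then the intrinsics apply), "R" (3x3) and "t" (3): a world point X has camera coordinates R X + t. Camera axes: x right, y down, z forward; pixel columns grow to the right and rows downward; lengths in m; the calibration is good to about 2 mm. A picture is of the moment at which its call begins. There is no depth.
- ctrl.job_done(): hands the job in; it is judged then, once.
The state is a dict: "time_s": time; "q": joint angles; "qd": joint speeds; "tau": joint torques, N m; "position": TCP position; "ee_rot": TCP orientation; "wrist_force": force on the tool from outside, world axes, zero at the start; "wrist_torque": the same for the moment, N m; "finger_gap": opening from 0.0 (shut) to 1.0 (fully open); "finger_force": force on a finger pad.
Only numpy, scipy, OpenCV 4.12 (cv2) and the standard library are available. Lean on these libraries where they do the work, as an engineer would, in place of code of your own. Each camera call takes 0.05 s, during which the arm holds its last target. There are 200 camera calls.

## Working session

There is one attempt and no reset: what is moved stays moved. The work goes in short steps, Python scripts to look and compute and a tool call to move; the robot and the scene stay as the last step left them, time stands still between calls to the robot, and variables do not carry over. Pictures are saved under pics/ and viewed, at most 10 in all, crops included, and the job is handed in when it is done.

Besides the shell and the picture viewer there is one more tool, called after ">>>" by a JSON object that holds its "method" and its "body". servo_tool: Moves the arm, as the interface text tells. Its arguments: {"type":"object","properties":{"steps":{"type":"array","items":{"type":"object","properties":{"delta_pos":{"type":"array","items":{"type":"number"}},"twist":{"type":"number"}}}},"gripper":{"type":"number"},"grip_force":{"type":"number"}},"required":["steps"]}

```bash
ls; mkdir -p pics; cat > h.py <<'E'
import numpy as np, cv2
from plant import ctrl
def K(d):
    f=d["img"].shape[0]/2/np.tan(np.radians(d["vfov"])/2)
    return np.array([[f,0,d["cx"]],[0,f,d["cy"]],[0,0,1]]),np.array([d["k1"],0,0,0,0.])
def ray(d,uv):
    k,c=K(d); p=cv2.undistortPoints(np.array(uv,float).reshape(-1,1,2),k,c).reshape(-1,2)
    R=np.array(d["R"]);t=np.array(d["t"])
    return -R.T@t, np.c_[p,np.ones(len(p))]@R
def onz(d,uv,z):
    o,r=ray(d,uv); return o+r*((z-o[2])/r[:,2])[:,None]
def proj(d,X):
    k,c=K(d); return cv2.projectPoints(np.array(X,float).reshape(-1,1,3),cv2.Rodrigues(np.array(d["R"]))[0],np.array(d["t"],float),k,c)[0].reshape(-1,2)
def snap(n,tag):
    d=ctrl.get_image(n); np.save(f"pics/{tag}.npy",d,allow_pickle=True); return d
def load(tag): return np.load(f"pics/{tag}.npy",allow_pickle=True).item()
def save(im,f): cv2.imwrite("pics/"+f,cv2.cvtColor(im,cv2.COLOR_RGB2BGR))
E
python3 - <<'E'
from h import *
a=snap("scene","s0");b=snap("side","d0");w=snap("wrist","w0")
save(a["img"],"s0.png");save(b["img"],"d0.png");save(w["img"],"w0.png")
for d in(a,b,w): print(d["vfov"],d["k1"],-np.array(d["R"]).T@d["t"])
print(ctrl.tcp_to_tips,ctrl.get_obs())
E
```

```text
pics
46.27851278713951 0.05022980307404641 [-0.04115042 -0.80744354  1.07033959]
50.96107802963575 -0.08984359622189433 [ 0.28464095 -0.7367088   0.74760686]
62.53176929830635 -0.0701736233772274 [0.62526556 0.07357592 0.38426873]
0.017 {'time_s': 0.15, 'q': array([-1.89743237e-02,  4.23647112e-01,  1.63049617e+00,  2.60549297e-05,
        1.08860539e+00, -1.89912320e-02]), 'qd': array([-0.00124821, -0.00121582, -0.00192157,  0.00028249, -0.00064595,
        0.00139797]), 'tau': array([ 9.52650989e-04, -5.44981134e+01, -2.73919362e+01,  6.45430083e-02,
        2.04369903e-02, -3.19723256e-05]), 'position': array([6.24593008e-01, 5.62467764e-05, 2.39098804e-01]), 'ee_rot': array([-2.22083576e+00, -2.22084645e+00,  1.23296035e-03]), 'wrist_force': array([0.63353462, 0.44298754, 1.12875621]), 'wrist_torque': array([ 0.02555204, -0.01048499, -0.03504808]), 'finger_force': 0.0, 'finger_gap': 1.0019830006161428}
```

View pics/s0.png

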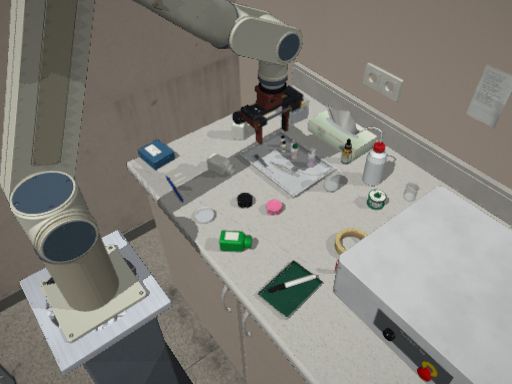

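View pics/d0.png

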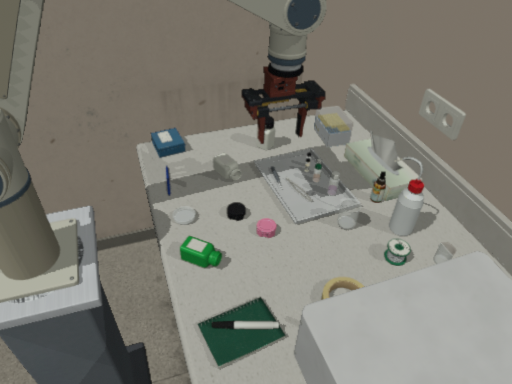

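View pics/w0.png

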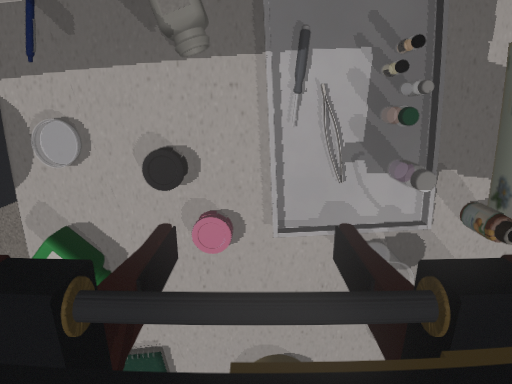

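The white/grey bottle is at scene (220,165) and wrist (185,15). It could be mistaken for the green bottle, scene (235,240), or the standing capped bottle, scene (240,130). The black cap is at scene (245,200) and wrist (165,168), with a pink look-alike at scene (273,207) and wrist (212,232), and the capped bottle's own black cap. I choose the uncapped white bottle lying down and the loose black cap. I'll shift the wrist camera for a full view.

>>> {"method": "servo_tool", "body": {"steps": [{"delta_pos": [30, -10, 0]}, {"delta_pos": [30, -20, 0]}, {"delta_pos": [30, -20, 0]}, {"delta_pos": [0, 0, 0]}, {"delta_pos": [0, 0, 0]}]}}

```text
invalid input at $.steps[0]: expected keys delta_pos, twist
```

```bash
python3 - <<'E'
from h import *
w=snap("wrist","w1"); save(cv2.resize(w["img"],(768,576)),"w1.png")
c=onz(w0:=load("w0"),[[165,168],[212,232],[185,15],[57,141]],0.024); print(c)
E
```

```text
[[ 0.5200964   0.00440362  0.024     ]
 [ 0.57203278 -0.0754391   0.024     ]
 [ 0.55165761  0.16754965  0.024     ]
 [ 0.39402891  0.0371712   0.024     ]]
```

View pics/w1.png

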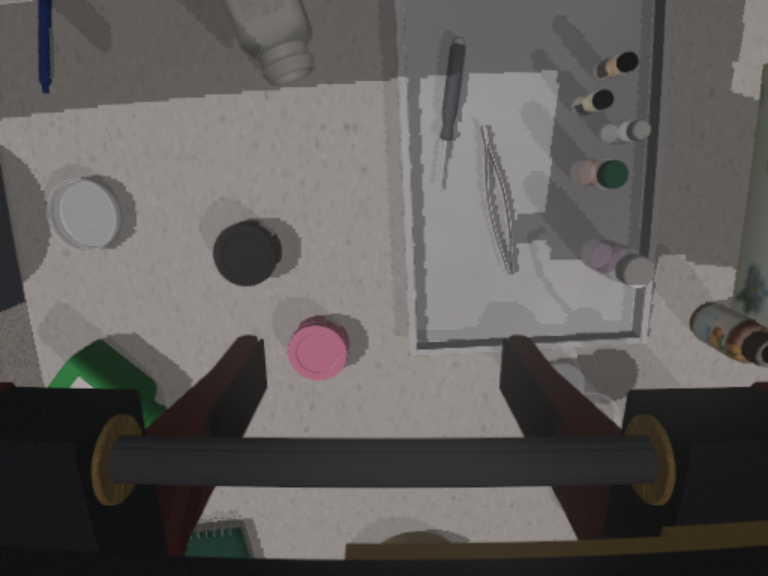

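The arm did not move because twist is a required key, so this is the same view, with the bottle still cut off at (270,40). I'll repeat the move with twist included.

>>> {"method": "servo_tool", "body": {"steps": [{"delta_pos": [30, -10, 0], "twist": 0}, {"delta_pos": [30, -20, 0], "twist": 0}, {"delta_pos": [30, -20, 0], "twist": 0}, {"delta_pos": [0, 0, 0], "twist": 0}, {"delta_pos": [0, 0, 0], "twist": 0}]}}

```text
time_s: 0.7
position: [0.5749, 0.0904, 0.2398]
ee_rot: [2.219, 2.223, 0.0]
wrist_force: [0.8, -0.4, 0.8]
finger_gap: 1.0
finger_force: 0.0
```

```bash
python3 - <<'E'
from h import *
w=snap("wrist","w2"); save(cv2.resize(w["img"],(768,576)),"w2.png")
print(ctrl.get_obs()["position"])
E
```

```text
[0.57541611 0.08985117 0.23982416]
```

View pics/w2.png

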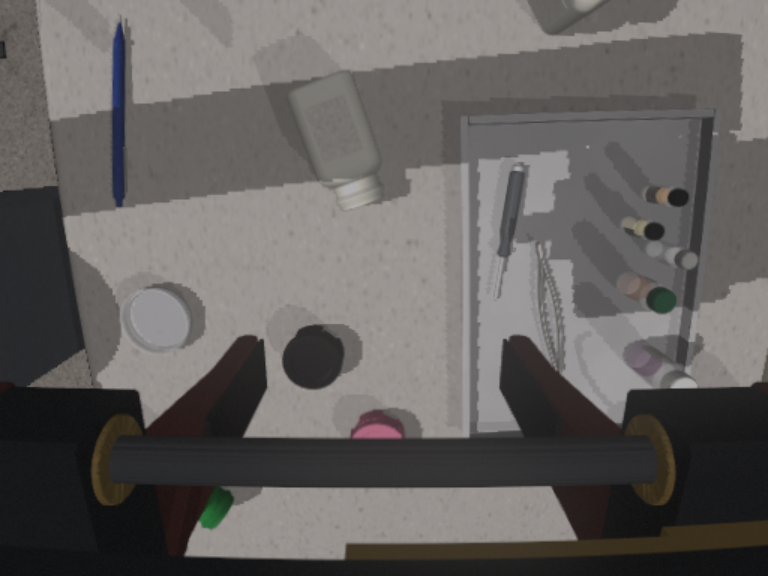

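The bottle lies at (335,140) in the 1.5x picture, base up at (320,80), mouth towards (362,205). The cap is at (313,357) and the capped bottle at the top edge (565,10). One close crop follows to confirm and read the corners.

```bash
python3 - <<'E'
from h import *
w=load("w2"); c=w["img"][35:150,175:275]; c=cv2.resize(c,None,fx=5,fy=5,interpolation=cv2.INTER_CUBIC)
c=np.clip(c.astype(float)*1.5-40,0,255).astype(np.uint8)
save(c,"w2c.png")
g=cv2.cvtColor(w["img"],cv2.COLOR_RGB2GRAY)
m=((g<60)&(np.indices(g.shape)[0]<262)).astype(np.uint8);m[:, :186]=0;m[:,232:]=0;m[:210]=0
n,l,s,ce=cv2.connectedComponentsWithStats(m);print(s,ce)
E
```

```text
[[     0      0    512    384 195324]
 [   189    217     40     42   1284]] [[255.80901988 191.19375499]
 [208.49143302 238.0864486 ]]
```

View pics/w2c.png

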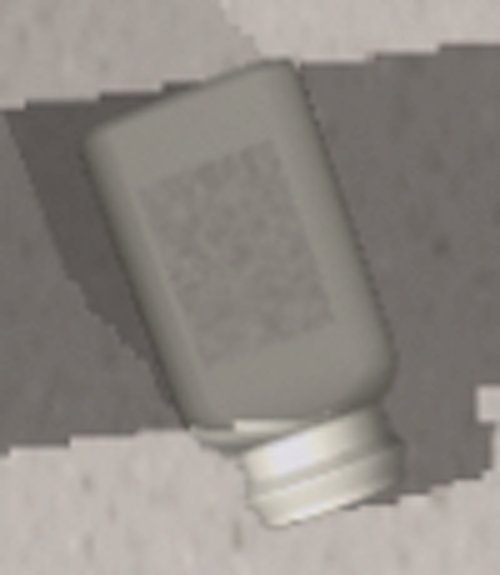

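The crop shows an open white bottle, no cap, with bead edges at about (247,495) and (405,455) and label centreline (206,166) to (270,342). The choice is confirmed.

```bash
python3 - <<'E'
from h import *
w=load("w2"); f=lambda p:np.array(p)/5+[175,35]-0.4
b=onz(w,f([[247,495],[405,455],[326,475]]),.024);print(b,np.linalg.norm(b[0]-b[1]))
a=onz(w,f([[206,166],[270,342]]),.048);print(a)
base=onz(w,f([[90,140],[290,62],[190,100]]),.044);print(base,np.linalg.norm(base[0]-base[1]))
for d in (a[1]-a[0], b[2]-base[2]): print(np.degrees(np.arctan2(d[1],d[0])),np.linalg.norm(d[:2]))
# second view: cross-check
B=b[2]
for n in("s0","d0"): print(n,proj(load(n),[B,base[2]]))
cap=onz(w,[[208.8,237.8]],.024)[0];print("cap",cap)
d=load("w0");print(onz(d,[[164.5,168.5]],.024))
import itertools
s=load("s0");c=cv2.resize(s["img"][140:215,195:265],None,fx=5,fy=5,interpolation=cv2.INTER_CUBIC)
e=load("d0");c2=cv2.resize(e["img"][145:220,200:270],None,fx=5,fy=5,interpolation=cv2.INTER_CUBIC)
save(np.hstack([c,c2]),"sd.png")
E
```

```text
[[0.54057372 0.13384288 0.024     ]
 [0.5762419  0.14272886 0.024     ]
 [0.55846927 0.13828702 0.024     ]] 0.03675840469832578
[[0.53600151 0.20174308 0.048     ]
 [0.54831693 0.16713629 0.048     ]]
[[0.51198948 0.20743366 0.044     ]
 [0.55294392 0.22215182 0.044     ]
 [0.53260444 0.2149825  0.044     ]] 0.04351885794342955
-70.41102878744385 0.03673280369655347
-71.36380484266131 0.08093939945091466
s0 [[230.8999692  168.12354395]
 [211.51943898 155.17152473]]
d0 [[235.56006288 174.12137112]
 [219.55537677 155.27523902]]
cap [0.51857056 0.00676385 0.024     ]
[[0.51946356 0.00381441 0.024     ]]
```

View pics/sd.png

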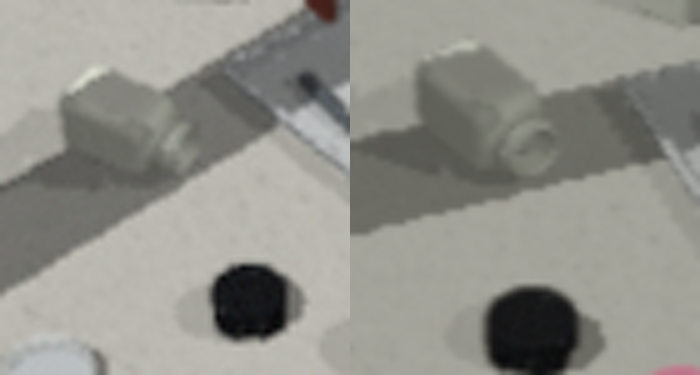

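>>> {"method": "servo_tool", "body": {"steps": [{"delta_pos": [25, -9, 0], "twist": 0}, {"delta_pos": [24, -8, 0], "twist": 0}, {"delta_pos": [0, 0, 30], "twist": -7}, {"delta_pos": [0, 0, 40], "twist": -7}, {"delta_pos": [0, 0, 40], "twist": -5}, {"delta_pos": [0, 0, 40], "twist": 0}, {"delta_pos": [0, 0, 30], "twist": 0}, {"delta_pos": [0, 0, 18], "twist": 0}, {"delta_pos": [0, 0, 10], "twist": 0}, {"delta_pos": [0, 0, 0], "twist": 0}, {"delta_pos": [0, 0, 0], "twist": 0}]}}

```text
time_s: 1.85
position: [0.5589, 0.1387, 0.0322]
ee_rot: [1.825, 2.556, 0.001]
wrist_force: [0.5, -0.4, 0.5]
finger_gap: 1.0
finger_force: 0.0
```

>>> {"method": "servo_tool", "body": {"gripper": 0.3, "grip_force": 8, "steps": [{"delta_pos": [0, 0, 0], "twist": 0}, {"delta_pos": [0, 0, 0], "twist": 0}, {"delta_pos": [0, 0, 0], "twist": 0}, {"delta_pos": [0, 0, 0], "twist": 0}, {"delta_pos": [0, 0, 0], "twist": 0}, {"delta_pos": [0, 0, 0], "twist": 0}, {"delta_pos": [0, 0, 0], "twist": 0}, {"delta_pos": [0, 0, 0], "twist": 0}]}}

```text
time_s: 2.65
position: [0.5579, 0.139, 0.0317]
ee_rot: [-1.824, -2.558, 0.0]
wrist_force: [-0.9, -0.1, 0.9]
finger_gap: 0.428
finger_force: 8.0
```

>>> {"method": "servo_tool", "body": {"steps": [{"delta_pos": [5.4, 0, -13.9], "twist": 0}, {"delta_pos": [7.8, 0, -12.7], "twist": 0}, {"delta_pos": [9.8, 0, -11.2], "twist": 0}, {"delta_pos": [11.6, 0, -9.3], "twist": 0}, {"delta_pos": [13.1, 0, -7.1], "twist": 0}, {"delta_pos": [14.1, 0, -4.8], "twist": 0}, {"delta_pos": [14.7, 0, -2.3], "twist": 0}, {"delta_pos": [14.9, 0, 0], "twist": 0}, {"delta_pos": [14.6, 0, 0], "twist": 0}, {"delta_pos": [0, 0, 0], "twist": 0}, {"delta_pos": [0, 0, 0], "twist": 0}]}}

```text
time_s: 3.75
position: [0.5231, 0.2396, 0.0926]
ee_rot: [-1.823, -2.558, 0.001]
wrist_force: [-0.4, 0.1, -0.9]
finger_gap: 0.425
finger_force: 8.9
```

```bash
python3 - <<'E'
from h import *
s=snap("scene","s3");e=snap("side","d3")
p=ctrl.get_obs()["position"];c=[]
for d in(s,e):
    u=proj(d,[p[0],p[1],.05])[0].astype(int); print(u)
    c.append(cv2.resize(d["img"][u[1]-50:u[1]+50,u[0]-40:u[0]+40],None,fx=5,fy=5,interpolation=cv2.INTER_CUBIC))
save(np.hstack(c),"s3.png")
E
```

```text
[205 151]
[214 149]
```

View pics/s3.png

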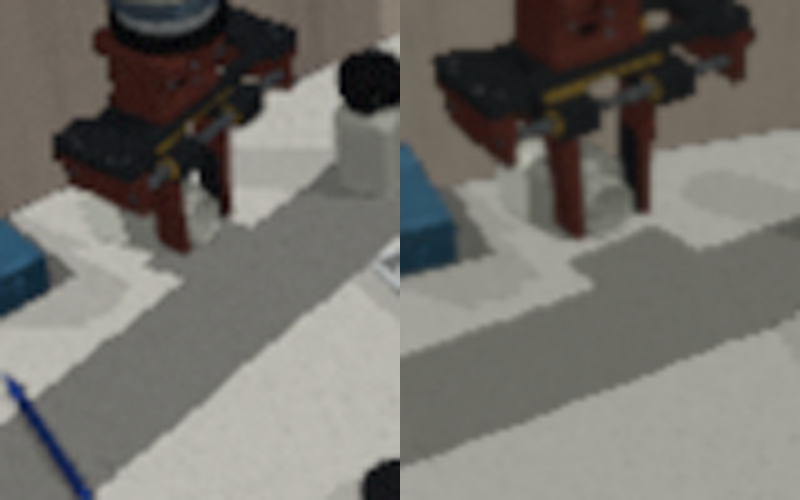

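The bottle is still level in the fingers (side crop: mouth at (610,205), base at (525,190)), so the grip was too stiff for it to swing. I'll bring it back low over its original spot and relax the grip.

>>> {"method": "servo_tool", "body": {"steps": [{"delta_pos": [-25, 0, 0], "twist": 0}, {"delta_pos": [-30, 0, 10], "twist": 0}, {"delta_pos": [-25, 0, 20], "twist": 0}, {"delta_pos": [0, 0, 15], "twist": 0}, {"delta_pos": [0, 0, 8], "twist": 0}, {"delta_pos": [0, 0, 0], "twist": 0}]}}

```text
time_s: 4.45
position: [0.5487, 0.1637, 0.0389]
ee_rot: [-1.824, -2.556, 0.002]
wrist_force: [0.2, 1.2, -0.5]
finger_gap: 0.423
finger_force: 8.0
```

>>> {"method": "servo_tool", "body": {"grip_force": 3, "steps": [{"delta_pos": [0, 0, 0], "twist": 0}, {"delta_pos": [0, 0, 0], "twist": 0}, {"delta_pos": [0, 0, 0], "twist": 0}, {"delta_pos": [0, 0, 0], "twist": 0}, {"delta_pos": [0, 0, 0], "twist": 0}]}}

```text
time_s: 4.95
position: [0.5497, 0.1639, 0.0403]
ee_rot: [1.824, 2.557, 0.001]
wrist_force: [0.1, -0.6, -0.8]
finger_gap: 0.429
finger_force: 3.0
```

```bash
cat > look.py <<'E'
from h import *
import sys
t=sys.argv[1];s=snap("scene","s"+t);e=snap("side","d"+t)
p=ctrl.get_obs()["position"];c=[]
for d in(s,e):
    u=proj(d,[p[0],p[1],.05])[0].astype(int)
    c.append(cv2.resize(d["img"][u[1]-50:u[1]+50,u[0]-40:u[0]+40],None,fx=5,fy=5,interpolation=cv2.INTER_CUBIC)); print(u)
save(np.hstack(c),"l%s.png"%t)
E
python3 look.py 4
```

```text
[223 159]
[229 162]
```

View pics/l4.png

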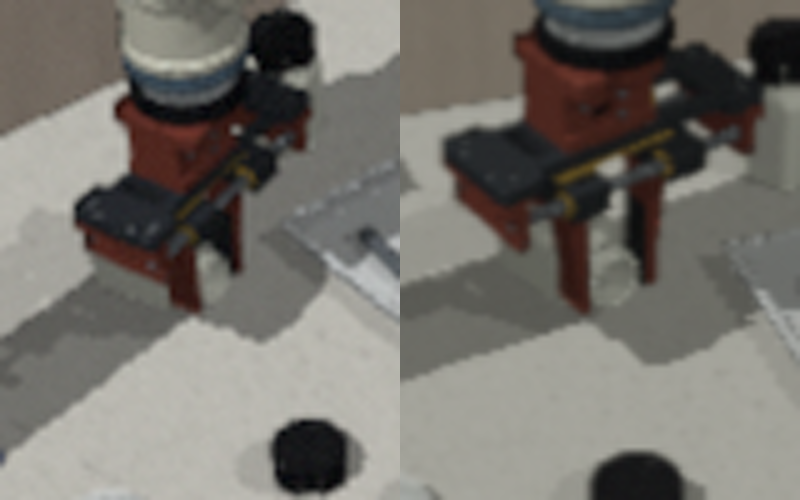

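The side crop shows the mouth at (615,280) between the fingers, and the tilt isn't clear. I'll lift at 3 N and measure numerically with the wrist camera.

>>> {"method": "servo_tool", "body": {"steps": [{"delta_pos": [0, 0, -10], "twist": 0}, {"delta_pos": [0, 0, -20], "twist": 0}, {"delta_pos": [0, 0, -20], "twist": 0}, {"delta_pos": [0, 0, -5], "twist": 0}, {"delta_pos": [0, 0, 0], "twist": 0}, {"delta_pos": [0, 0, 0], "twist": 0}]}}

```text
time_s: 5.65
position: [0.5492, 0.1635, 0.0946]
ee_rot: [-1.824, -2.557, 0.001]
wrist_force: [-0.5, -0.4, -0.7]
finger_gap: 0.431
finger_force: 4.3
```

```bash
python3 - <<'E'
from h import *
w=snap("wrist","w5");o=ctrl.get_obs();p=o["position"];print(p,o["finger_gap"],o["wrist_force"])
ax=np.array([.326,-.946,0]);n=np.array([.946,.326,0]);B=p-[0,0,.007]
def pts(th):
    a=ax*np.cos(th)+np.array([0,0,1])*np.sin(th); t=np.cross(n,a); t=t*np.sign(t[2] if abs(t[2])>1e-6 else 1)
    return [B-a*.082+t*.024*v+n*.024*s for v in(1,-1) for s in(-1,1)]+[B-a*.022+t*.024+n*.024*s for s in(-1,1)]
for th in(0,30,60,80): print(th,proj(w,pts(np.radians(th))).round().tolist())
save(cv2.resize(w["img"],(768,576)),"w5.png")
E
```

```text
[0.54892507 0.16340782 0.09421954] 0.4293617338606895 [-0.18220709 -0.11672961 -2.07226491]
0 [[191.0, 83.0], [314.0, 83.0], [208.0, 90.0], [298.0, 90.0], [198.0, 228.0], [308.0, 228.0]]
30 [[207.0, 87.0], [299.0, 87.0], [218.0, 128.0], [290.0, 128.0], [202.0, 199.0], [304.0, 199.0]]
60 [[217.0, 124.0], [290.0, 124.0], [222.0, 178.0], [285.0, 178.0], [207.0, 188.0], [299.0, 188.0]]
80 [[221.0, 156.0], [287.0, 156.0], [224.0, 214.0], [284.0, 214.0], [210.0, 191.0], [296.0, 191.0]]
```

View pics/w5.png

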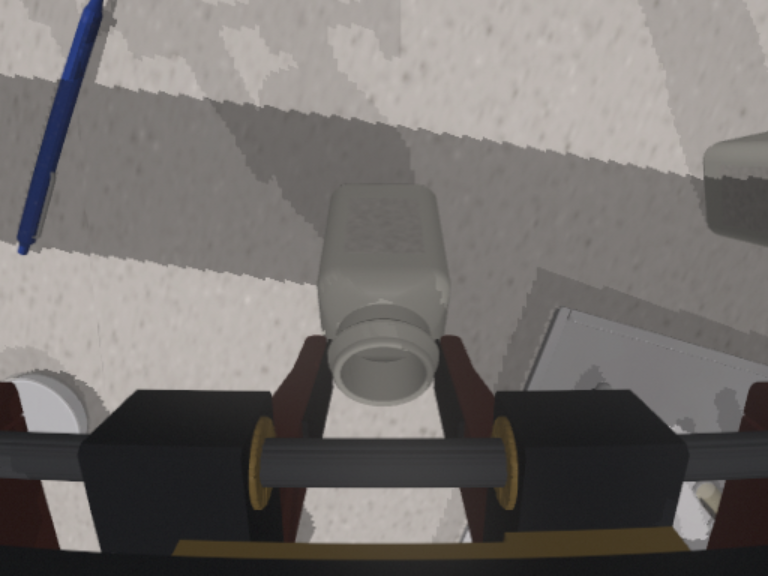

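The bottle has swung to about 60° from level: its base edge is at (332..436,184), which matches the 60° prediction. I'll raise it and shake along tool x so that it hangs upright.

>>> {"method": "servo_tool", "body": {"steps": [{"delta_pos": [0, 0, -12], "twist": 0}, {"delta_pos": [0, 0, -8], "twist": 0}, {"delta_pos": [20, 0, 0], "twist": 0}, {"delta_pos": [-20, 0, 0], "twist": 0}, {"delta_pos": [20, 0, 0], "twist": 0}, {"delta_pos": [-20, 0, 0], "twist": 0}, {"delta_pos": [15, 0, 0], "twist": 0}, {"delta_pos": [-15, 0, 0], "twist": 0}, {"delta_pos": [10, 0, 0], "twist": 0}, {"delta_pos": [-10, 0, 0], "twist": 0}, {"delta_pos": [0, 0, 0], "twist": 0}, {"delta_pos": [0, 0, 0], "twist": 0}]}}

```text
time_s: 6.9
position: [0.5496, 0.1634, 0.115]
ee_rot: [-1.825, -2.557, 0.0]
wrist_force: [0.4, -0.1, -1.3]
finger_gap: 0.427
finger_force: 3.0
```

```bash
cat > tilt.py <<'E'
from h import *
import sys
w=snap("wrist","w"+sys.argv[1]);o=ctrl.get_obs();p=o["position"];print(p,o["finger_gap"])
ax=np.array([.326,-.946,0]);n=np.array([.946,.326,0]);B=p-[0,0,.007]
def pts(th):
    a=ax*np.cos(th)+np.array([0,0,1])*np.sin(th); t=np.array([0,0,1])*np.cos(th)-ax*np.sin(th)
    return [B-a*.082+t*.024,B-a*.022+t*.024,B+a*.008+t*.017,B+a*.008-t*.017]
for th in(50,60,70,80,85,90,95,100): print(th,proj(w,pts(np.radians(th)))[:,1].round(1).tolist())
g=cv2.cvtColor(w["img"],cv2.COLOR_RGB2GRAY).astype(int)
print("col prof from row 90:",[int(x) for x in g[90:276:2,250:262].mean(1)])
hsv=cv2.cvtColor(w["img"],cv2.COLOR_RGB2LAB).astype(int);print("b:",[int(x) for x in hsv[90:276:2,250:262,2].mean(1)])
print("row prof 160:",[int(x) for x in g[160,200:314:3]],"220:",[int(x) for x in g[220,200:314:3]])
E
python3 tilt.py 6; sed -i 's/w=snap("wrist","w"+sys.argv\[1\])/w=snap("wrist","w"+sys.argv[1])/' tilt.py
python3 - <<'E'
from h import *
g=cv2.cvtColor(load("w5")["img"],cv2.COLOR_RGB2GRAY);print("ref w5",[int(x) for x in g[90:276:2,250:262].mean(1)])
E
```

```text
[0.54954977 0.16355682 0.11501421] 0.43308438536514005
50 [109.6, 189.6, 250.6, 275.9]
60 [124.0, 188.3, 243.6, 279.8]
70 [139.6, 188.8, 236.9, 283.0]
80 [156.1, 191.1, 230.8, 285.3]
85 [164.6, 192.8, 228.0, 286.1]
90 [173.3, 194.8, 225.4, 286.6]
95 [182.0, 197.2, 223.1, 286.8]
100 [190.9, 199.9, 221.0, 286.8]
col prof from row 90: [120, 121, 121, 120, 118, 117, 117, 116, 114, 113, 111, 109, 108, 107, 105, 103, 103, 103, 102, 102, 102, 103, 103, 103, 103, 103, 103, 102, 103, 103, 102, 101, 101, 100, 101, 102, 101, 102, 102, 102, 86, 83, 83, 83, 84, 84, 87, 88, 97, 102, 107, 111, 114, 117, 118, 104, 104, 104, 104, 96, 122, 136, 121, 121, 120, 121, 120, 121, 121, 117, 85, 85, 84, 84, 84, 84, 84, 84, 83, 83, 83, 83, 86, 86, 86, 86, 86, 86, 96, 131, 138, 178, 177]
b: [130, 130, 130, 130, 130, 130, 130, 130, 130, 130, 129, 129, 130, 130, 130, 129, 130, 130, 130, 129, 130, 129, 130, 129, 130, 129, 130, 129, 130, 130, 130, 130, 130, 130, 129, 130, 129, 129, 130, 129, 130, 129, 129, 129, 130, 129, 130, 130, 130, 130, 131, 131, 131, 131, 131, 130, 130, 130, 130, 130, 131, 131, 131, 131, 131, 
[... 306 characters left out ...]
0, 120, 120, 116, 121, 120, 116, 118] 220: [181, 181, 180, 178, 178, 175, 163, 109, 101, 101, 110, 136, 126, 122, 122, 121, 120, 121, 121, 121, 121, 121, 121, 121, 121, 109, 116, 97, 100, 99, 109, 100, 114, 120, 118, 119, 118, 116]
ref w5 [105, 105, 105, 104, 104, 104, 104, 104, 104, 104, 105, 105, 104, 103, 103, 102, 95, 105, 105, 105, 105, 103, 102, 104, 105, 103, 103, 101, 103, 101, 102, 104, 103, 103, 103, 103, 103, 104, 104, 106, 106, 106, 106, 106, 108, 111, 114, 115, 117, 119, 121, 124, 127, 128, 125, 133, 128, 106, 106, 106, 106, 86, 115, 121, 123, 123, 123, 116, 112, 124, 138, 103, 103, 103, 95, 85, 106, 106, 106, 106, 106, 106, 106, 106, 106, 106, 106, 106, 108, 141, 145, 177, 177]
```

The mouth ellipse height (61 px) and base-to-shoulder spacing (20 px) both match 90°, so the bottle hangs upright. I'll lower it gently.

>>> {"method": "servo_tool", "body": {"steps": [{"delta_pos": [0, 0, 8], "twist": 0}, {"delta_pos": [0, 0, 8], "twist": 0}, {"delta_pos": [0, 0, 4], "twist": 0}, {"delta_pos": [0, 0, 2], "twist": 0}, {"delta_pos": [0, 0, 0], "twist": 0}, {"delta_pos": [0, 0, 0], "twist": 0}]}}

```text
time_s: 7.55
position: [0.5495, 0.1637, 0.0929]
ee_rot: [-1.824, -2.557, 0.0]
wrist_force: [-0.9, 0.2, -1.1]
finger_gap: 0.432
finger_force: 3.0
```

>>> {"method": "servo_tool", "body": {"steps": [{"delta_pos": [0, 0, 1.5], "twist": 0}, {"delta_pos": [0, 0, 1.5], "twist": 0}, {"delta_pos": [0, 0, 1], "twist": 0}, {"delta_pos": [0, 0, 1], "twist": 0}, {"delta_pos": [0, 0, 0], "twist": 0}, {"delta_pos": [0, 0, 0], "twist": 0}]}}

```text
time_s: 8.15
position: [0.5498, 0.1637, 0.0887]
ee_rot: [1.824, 2.557, 0.001]
wrist_force: [-2.2, -0.3, 8.7]
finger_gap: 0.428
finger_force: 6.9
```

Firm bench contact at the expected height (0.089). I'll ease off, release and retreat upwards.

>>> {"method": "servo_tool", "body": {"steps": [{"delta_pos": [0, 0, -1], "twist": 0}, {"delta_pos": [0, 0, -0.5], "twist": 0}, {"delta_pos": [0, 0, 0], "twist": 0}]}}

```text
time_s: 8.45
position: [0.5493, 0.1636, 0.0892]
ee_rot: [-1.824, -2.557, 0.0]
wrist_force: [0.6, 0.7, -0.8]
finger_gap: 0.434
finger_force: 3.8
```

>>> {"method": "servo_tool", "body": {"gripper": 1.0, "steps": [{"delta_pos": [0, 0, 0], "twist": 0}, {"delta_pos": [0, 0, 0], "twist": 0}, {"delta_pos": [0, 0, 0], "twist": 0}, {"delta_pos": [0, 0, 0], "twist": 0}, {"delta_pos": [0, 0, 0], "twist": 0}, {"delta_pos": [0, 0, -20], "twist": 0}, {"delta_pos": [0, 0, -40], "twist": 0}, {"delta_pos": [0, 0, -45], "twist": 0}, {"delta_pos": [0, 0, -45], "twist": 0}, {"delta_pos": [0, 0, 0], "twist": 0}]}}

```text
time_s: 9.45
position: [0.553, 0.1646, 0.246]
ee_rot: [1.82, 2.552, 0.014]
wrist_force: [0.6, 1.0, 0.2]
finger_gap: 1.001
finger_force: 0.0
```

```bash
python3 - <<'E'
from h import *
from h import snap
for n,t in(("wrist","w7"),("scene","s7"),("side","d7")):
    d=snap(n,t); g=cv2.cvtColor(d["img"],cv2.COLOR_RGB2GRAY)
    if n=="wrist":
        p=ctrl.get_obs()["position"];print(p)
    u=proj(d,[[.550,.1635,.09],[.550,.1635,0.0]]);print(n,u.round(1).tolist())
    r=27 if n=="wrist" else 0
    c=proj(d,[.550,.1635,.09])[0]
    if n=="wrist":
        x,y=c.astype(int);b=cv2.medianBlur(g,3)
        C=cv2.HoughCircles(b[y-80:y+80,x-90:x+90],cv2.HOUGH_GRADIENT,1,5,param1=60,param2=12,minRadius=18,maxRadius=45)
        print((C[0][:6]+[x-90,y-80,0]).round(1) if C is not None else C)
        k,_=K(d);print("f",k[0,0],"exp r rim",k[0,0]*.017/((np.array(d["R"])@[.55,.1635,.09]+d["t"])[2]))
        np.savetxt("pics/w7.txt",g[y-60:y+60:3,x-60:x+60:3],fmt="%3d");
    else:
        x,y=proj(d,[.550,.1635,.05])[0].astype(int)
        print("\n".join(" ".join("%3d"%v for v in r) for r in g[y-30:y+26:2,x-22:x+22:2]))
E
cat pics/w7.txt
```

```text
[0.55134906 0.1641077  0.24282635]
wrist [[249.3, 183.3], [249.7, 166.3]]
[[255.5 167.5  25.8]
 [243.5 170.5  22.1]
 [263.5 190.5  36.3]
 [249.5 177.5  22.4]
 [251.5 160.5  18.5]
 [273.5 202.5  44.4]]
f 316.20850931164034 exp r rim 17.351175546948916
scene [[223.3, 150.6], [225.1, 170.3]]
180 183 183 181 181 179 183 182 181 182 177 184 182 183 182 160 155 156 106 105 118 113
182 184 181 176 163 159 164 163 163 163 162 161 162 161 163 158 157 155 104 103 114 112
181 184 181 160 161 164 163 162 162 160 163 161 163 162 160 158 159 155 103 103 114 116
177 182 177 160 163 161 162 163 163 161 164 163 162 164 161 161 159 157 138 103 113 116
182 184 184 178 167 162 161 162 163 162 163 164 164 163 163 161 160 161 140 106 113 120
183 179 175 181 181 182 182 182 182 180 169 171 169 171 163 161 141 153 139 101 115 112
183 180 181 182 180 180 180 184 184 182 183 181 183 182 182 182 181 157 113 114 114 112
178 180 182 181 181 182 180 181 183 183 183 183 182 180 183 172 143 112 112 113 112 113
182 181 181 182 183 182 183 183 182 182 181 183 183 181 175 111 112 111 112 112 114 111
183 180 182 183 18
[... 9855 characters left out ...]
 155 157 155 157 158 158 158 159 154 143 145 144 149 162 131
155 159 158 161 158 157 155 160 159 155 158 159 157 159 158 158 159 159 154 158 155 157 155 156 157 158 161 162 158 155 158 158 158 151 144 144 142 155 162 110
155 160 159 159 159 156 155 159 159 159 157 156 155 159 159 153 157 158 156 159 167 158 158 158 158 158 144 158 159 158 158 157 156 143 144 143 143 165 151 111
153 158 157 157 152 160 158 158 156 158 161 152 151 154 159 158 158 159 158 155 155 157 158 157 159 158 159 158 159 158 158 157 147 139 144 142 138 164 126 113
150 156 158 154 158 159 158 157 159 156 160 158 158 159 160 158 159 156 158 157 157 157 158 157 158 155 158 158 156 158 157 158 151 143 144 142 158 164 111 149
```

The side and scene pixels show the bottle upright and free, with the mouth about 6 mm along tool +x. Its position across the fingers is known exactly from the grip. I'll turn 90° and squeeze the body gently to centre it in the other direction too.

>>> {"method": "servo_tool", "body": {"steps": [{"delta_pos": [6, 0, 0], "twist": 0}, {"delta_pos": [0, 0, 0], "twist": 8.2}, {"delta_pos": [0, 0, 0], "twist": 8.2}, {"delta_pos": [0, 0, 0], "twist": 8.2}, {"delta_pos": [0, 0, 0], "twist": 8.2}, {"delta_pos": [0, 0, 0], "twist": 8.2}, {"delta_pos": [0, 0, 0], "twist": 8.2}, {"delta_pos": [0, 0, 0], "twist": 8.2}, {"delta_pos": [0, 0, 0], "twist": 8.2}, {"delta_pos": [0, 0, 0], "twist": 8.2}, {"delta_pos": [0, 0, 0], "twist": 8.2}, {"delta_pos": [0, 0, 0], "twist": 8}]}}

```text
time_s: 10.8
position: [0.5465, 0.1694, 0.2374]
ee_rot: [3.1, 0.51, -0.006]
wrist_force: [0.1, -0.3, -0.2]
finger_gap: 0.999
finger_force: 0.0
```

>>> {"method": "servo_tool", "body": {"steps": [{"delta_pos": [0, 0, 0], "twist": 0}, {"delta_pos": [0, 0, 0], "twist": 0}, {"delta_pos": [0, 0, 0], "twist": 0}]}}

```text
time_s: 11.1
position: [0.5472, 0.1693, 0.2388]
ee_rot: [3.098, 0.523, -0.002]
wrist_force: [0.1, -0.2, -0.3]
finger_gap: 0.999
finger_force: 0.0
```

```bash
python3 - <<'E'
from h import *
w=snap("wrist","w8");o=ctrl.get_obs();print(o["position"],o["ee_rot"],o["q"][5])
g=cv2.cvtColor(w["img"],cv2.COLOR_RGB2GRAY);u=proj(w,[.548,.1697,.09])[0];x,y=u.astype(int);print(u)
print("\n".join(" ".join("%3d"%v for v in r) for r in g[y-32:y+32:3,x-33:x+33:3]))
E
```

```text
[0.54730747 0.1693257  0.23895235] [ 3.09783879e+00  5.21940433e-01 -1.49951739e-03] 1.5162100080198022
[255.22882334 184.7507167 ]
 96  97  97  97  84  71  76  79  79  80  80  80  79  80  80  81  81  86  98  98 143 152
 98  98  86  83  83  72  79  81  80  80  81  80  80  79  80  81  81  85  91  94 141 140
 85  80  82  83  75  95 101 103 101 101 101 101 101 102 101 106 109 108  92 118 146 146
 81  83  82  84  87 100 105 108 111 111 111 111 113 114 116 117 116 116 113 142 143 142
 84  84  83  82  89 101 107 109 112  95  97 102 102 101 119 119 119 118 126 121 145 144
 85  84  83  83  88 103 107  94  91  95  88  93  93 104 105 111 120 119 123 134 149 149
 83  83  84  82  84  94  88  88  96 107  96  94  93 130 125 106 108 118 119 134 145 145
 83  83  84  83  83  92  83 101  97  98  98  98  99  98 113 147 106 106 113 148 146 143
 84  81  83  84  81  81  90 100  98  98  98  98  98  98  99 112 135 103 112 145 145 145
 84  84  84  84  81  80 107  97  97  98  98  98  98  98  99  99 160 108 128 144 143 143
 84  84  85  84  81  78 103  99  98  97  98  98  98  99  99  99 120 109 128 143 145 145

[... 267 characters left out ...]
  83  85  83  79  87  75 113  84  84  79  72  73  73  72 130 130 161 137 146 144 147
 84  84  84  84  83  82  86  79 118  84  83  79  76  74 143 141 162 152 126 144 145 144
 84  84  84  84  84  84  85  77  76  90 115 118 157 156 137 149 140 144 140 146 146 147
 83  83  84  98  96  97  98  98  98  98  99  97 144 141 145 143 143 144 145 145 145 148
 84  84  96  97  97  96  97  98  98  99  97 121 146 145 144 145 144 145 145 144 141 144
 95  96  97  96  95  98  97  98  97  96  97 119 143 145 145 144 146 143 138 146 144 145
 94  97  97  97  96  97  98  97  99  98  95 143 143 143 147 141 140 147 144 145 146 143
100  99  97  98  97  97  97  96  97 100  99 139 145 145 144 145 145 144 146 135 141 143
```

The rim centre reprojects to within 0.5 px from two camera headings, so the bottle mouth is at (0.548, 0.1697) and no squeeze is needed. Next I'll put the wrist camera straight over the cap.

>>> {"method": "servo_tool", "body": {"steps": [{"delta_pos": [-14, 12, 0], "twist": 0}, {"delta_pos": [-28, 27, 0], "twist": 0}, {"delta_pos": [-28, 27, 0], "twist": 0}, {"delta_pos": [-28, 27, 0], "twist": 0}, {"delta_pos": [-28, 27, 0], "twist": 0}, {"delta_pos": [-28, 26, 0], "twist": 0}, {"delta_pos": [0, 0, 0], "twist": 0}, {"delta_pos": [0, 0, 0], "twist": 0}, {"delta_pos": [0, 0, 0], "twist": 0}]}}

```text
time_s: 12.05
position: [0.4498, -0.0187, 0.2397]
ee_rot: [3.098, 0.519, 0.001]
wrist_force: [-0.3, 0.3, 0.5]
finger_gap: 0.999
finger_force: 0.0
```

```bash
python3 - <<'E'
from h import *
w=snap("wrist","w9");o=ctrl.get_obs();p=o["position"];print(p,o["ee_rot"])
print("cam",-np.array(w["R"]).T@w["t"])
g=cv2.cvtColor(w["img"],cv2.COLOR_RGB2GRAY);u=proj(w,[.519,.005,.024])[0];print(u)
m=(g<60).astype(np.uint8);n,l,s,ce=cv2.connectedComponentsWithStats(m)
i=min((i for i in range(1,n) if s[i,4]>400),key=lambda i:np.hypot(*(ce[i]-u)));print(s[i],ce[i])
c=cv2.findContours((l==i).astype(np.uint8),0,1)[0][0];e=cv2.fitEllipse(c);print(e)
cap=onz(w,[e[0]],.024)[0];print("cap",cap)
d=cap-p;print("tool dx dy mm",1e3*(d[0]*.9455+d[1]*.3256),1e3*(d[0]*.3256-d[1]*.9455))
E
```

```text
[ 0.44988945 -0.01842762  0.2396087 ] [3.09825210e+00 5.19995880e-01 9.13881002e-04]
cam [0.51941979 0.0054552  0.38503537]
[255.34674005 107.10373489]
[ 236   88   44   45 1511] [257.27134348 109.67174057]
((257.2741394042969, 109.66084289550781), (42.31349563598633, 43.64417266845703), 4.115573406219482)
cap [0.51708303 0.00207996 0.024     ]
tool dx dy mm 70.20879280962373 2.4883150961043725
```

>>> {"method": "servo_tool", "body": {"steps": [{"delta_pos": [25, 0.5, 0], "twist": 0}, {"delta_pos": [30, 1, 0], "twist": 0}, {"delta_pos": [15, 1, 10], "twist": 0}, {"delta_pos": [0, 0, 40], "twist": 0}, {"delta_pos": [0, 0, 45], "twist": 0}, {"delta_pos": [0, 0, 45], "twist": 0}, {"delta_pos": [0, 0, 40], "twist": 0}, {"delta_pos": [0, 0, 25], "twist": 0}, {"delta_pos": [0, 0, 10], "twist": 0}, {"delta_pos": [0, 0, 5], "twist": 0}, {"delta_pos": [0, 0, 0], "twist": 0}, {"delta_pos": [0, 0, 0], "twist": 0}]}}

```text
time_s: 13.3
position: [0.5175, 0.0017, 0.0206]
ee_rot: [3.098, 0.519, 0.003]
wrist_force: [0.9, -0.0, -0.4]
finger_gap: 1.001
finger_force: 0.0
```

>>> {"method": "servo_tool", "body": {"gripper": 0.4, "grip_force": 10, "steps": [{"delta_pos": [0, 0, 0], "twist": 0}, {"delta_pos": [0, 0, 0], "twist": 0}, {"delta_pos": [0, 0, 0], "twist": 0}, {"delta_pos": [0, 0, 0], "twist": 0}, {"delta_pos": [0, 0, 0], "twist": 0}, {"delta_pos": [0, 0, 0], "twist": 0}, {"delta_pos": [0, 0, 0], "twist": 0}]}}

```text
time_s: 14.0
position: [0.5166, 0.0015, 0.0196]
ee_rot: [3.098, 0.519, 0.0]
wrist_force: [-0.6, -0.9, 2.6]
finger_gap: 0.567
finger_force: 10.0
```

>>> {"method": "servo_tool", "body": {"grip_force": 55, "steps": [{"delta_pos": [0, 0, 0], "twist": 0}, {"delta_pos": [0, 0, 0], "twist": 0}, {"delta_pos": [0, 0, 0], "twist": 0}]}}

```text
time_s: 14.3
position: [0.5166, 0.0015, 0.0196]
ee_rot: [3.098, 0.518, 0.0]
wrist_force: [-0.9, -1.4, 3.6]
finger_gap: 0.56
finger_force: 55.0
```

>>> {"method": "servo_tool", "body": {"steps": [{"delta_pos": [0, 0, -20], "twist": 0}, {"delta_pos": [0, 0, -40], "twist": 0}, {"delta_pos": [0, 0, -45], "twist": 0}, {"delta_pos": [0, 0, -25], "twist": 0}, {"delta_pos": [14, -25, 0], "twist": 0}, {"delta_pos": [17, -30, 0], "twist": 0}, {"delta_pos": [17, -30, 0], "twist": 0}, {"delta_pos": [17, -30, 0], "twist": 0}, {"delta_pos": [12, -22, 0], "twist": 0}, {"delta_pos": [7, -12, 0], "twist": 0}, {"delta_pos": [0, 0, 0], "twist": 0}, {"delta_pos": [0, 0, 0], "twist": 0}]}}

```text
time_s: 15.5
position: [0.5469, 0.1691, 0.1491]
ee_rot: [3.098, 0.519, -0.002]
wrist_force: [-0.8, -0.0, 0.1]
finger_gap: 0.564
finger_force: 55.0
```

>>> {"method": "servo_tool", "body": {"steps": [{"delta_pos": [0, 0, 0], "twist": 0}, {"delta_pos": [0, 0, 0], "twist": 0}]}}

```text
time_s: 15.7
position: [0.5472, 0.1686, 0.1494]
ee_rot: [3.099, 0.516, -0.001]
wrist_force: [0.4, -0.0, -0.6]
finger_gap: 0.562
finger_force: 55.0
```

```bash
python3 - <<'E'
from h import *
p=ctrl.get_obs()["position"];print(p, ctrl.get_obs()["finger_gap"])
w=snap("wrist","w10")
zb=p[2]-.0196
g=cv2.cvtColor(w["img"],cv2.COLOR_RGB2GRAY)
c=np.array([p[0],p[1],zb+.024]);u=proj(w,c)[0];x,y=u.astype(int);print("capTop pred",u, "bottle", proj(w,[[.548,.1697,.09],[.548,.1697,.06]]))
print("\n".join(" ".join("%3d"%v for v in r) for r in g[y-52:y+40:4,x-60:x+60:4]))
for n in("scene","side"):
    d=snap(n,n[0]+"10"); g=cv2.cvtColor(d["img"],cv2.COLOR_RGB2GRAY)
    a=proj(d,[c-[0,0,.024],[.548,.1697,.09],[.548,.1697,0]]);print(n,a.round(1).tolist())
    x,y=a[1].astype(int);print("\n".join(" ".join("%3d"%v for v in r) for r in g[y-20:y+30:2,x-14:x+14:2]))
E
```

```text
[0.54724526 0.16863683 0.14943435] 0.5623358869801717
capTop pred [255.45529516 261.45932293] bottle [[254.24581648 216.01093338]
 [254.3465488  203.03797902]]
 97  95  96  97  97  96  95  90  91 105  86  35  34  35  37  36  35  40  39  38  41  41  66 166 166 165 164 170 171 169
 97  97  98  96  96  95  95  92  88  61  31  32  31  32  33  35  34  35  37  40  40  41  43 169 166 162 159 173 173 169
 97  96  95  95  96  95  53  87  28  32  32  33  35  35  34  34  36  45  38  36  39  38  41 166 167 169 165 167 166 168
 94  96  96  94  93  95  30  29  30  34  31  34  33  33  33  46  47  46  47  46  45  41  39  42 166 164 167 168 169 166
 43  41  41  74  95  29  30  29  32  31  33  32  31  33  47  49  47  48  47  48  47  47  47  38  40 170 170 139  52  53
 43  43  39  32  82  29  29  31  30  29  31  30  29  30  36  36  38  42  45  47  48  48  48  47  42  73 153  46  50  53
 43  41  40  31  40  28  31  30  30  29  30  27  29  30  38  49  49  49  48  39  47  49  48  48  47  41  74  43  50  51
 42  42  38  28  28  29  30  30  28  29  31  28  29  30  49  48  46  48  48  48  47  42  48  48  46 
[... 4028 characters left out ...]
 167 157 157 132 153 137 113
158 160 158 109 104 139 131 140 131 129 121 127 109 105
161 161 142 106 157 184 163 147 137 141 142 139 131 106
159 154 109 101 161 183 193 193 188 170 155 140 126 106
113 107 100  96 133 162 192 190 164 139 127 122 118 107
 91  93 100  95 131 147 164 157 126 121 120 119 117 105
 88  87  86  95 130 145 147 135 120 119 117 116 117 106
 87  89  87  95 131 145 146 135 121 117 118 118 117 105
 88  88  88  95 130 145 146 134 117 118 116 117 117 105
 89  87  89  95 130 145 145 134 119 117 118 117 116 104
 88  87  88  94 130 145 145 134 119 117 118 119 116 106
 90  89  89  90 127 143 144 133 119 119 120 118 111 107
106 101  96  98 129 138 142 131 120 118 113 112 112 142
```

>>> {"method": "servo_tool", "body": {"steps": [{"delta_pos": [0.5, -0.7, 0], "twist": 0}, {"delta_pos": [0, 0, 15], "twist": 0}, {"delta_pos": [0, 0, 15], "twist": 0}, {"delta_pos": [0, 0, 8], "twist": 0}, {"delta_pos": [0, 0, 4], "twist": 0}, {"delta_pos": [0, 0, 2], "twist": 0}, {"delta_pos": [0, 0, 0], "twist": 0}, {"delta_pos": [0, 0, 0], "twist": 0}]}}

```text
time_s: 16.65
position: [0.5478, 0.1706, 0.1056]
ee_rot: [-3.098, -0.519, -0.0]
wrist_force: [0.1, -0.3, -1.0]
finger_gap: 0.554
finger_force: 55.0
```

>>> {"method": "servo_tool", "body": {"steps": [{"delta_pos": [0, 0, 1.5], "twist": 0}, {"delta_pos": [0, 0, 1.5], "twist": 0}, {"delta_pos": [0, 0, 1], "twist": 0}, {"delta_pos": [0, 0, 0], "twist": 0}, {"delta_pos": [0, 0, 0], "twist": 0}]}}

```text
time_s: 17.15
position: [0.5481, 0.1704, 0.1022]
ee_rot: [3.098, 0.519, 0.001]
wrist_force: [-1.2, -2.2, 5.8]
finger_gap: 0.558
finger_force: 55.0
```

Force is building as described (5.8 N at cap origin about 82.6 mm). I'll correct the slight side force and push on.

>>> {"method": "servo_tool", "body": {"steps": [{"delta_pos": [-0.3, 0.5, 1], "twist": 0}, {"delta_pos": [0, 0, 1], "twist": 0}, {"delta_pos": [0, 0, 1], "twist": 0}, {"delta_pos": [0, 0, 0], "twist": 0}]}}

```text
time_s: 17.55
position: [0.5484, 0.17, 0.1002]
ee_rot: [3.098, 0.519, 0.003]
wrist_force: [-2.3, -2.1, 11.8]
finger_gap: 0.558
finger_force: 55.0
```

>>> {"method": "servo_tool", "body": {"steps": [{"delta_pos": [0, 0, 1.5], "twist": 0}, {"delta_pos": [0, 0, 1.5], "twist": 0}, {"delta_pos": [0, 0, 1], "twist": 0}, {"delta_pos": [0, 0, 0], "twist": 0}, {"delta_pos": [0, 0, 0], "twist": 0}]}}

```text
time_s: 18.05
position: [0.5473, 0.17, 0.0943]
ee_rot: [-3.098, -0.518, 0.001]
wrist_force: [-1.7, 0.9, 1.3]
finger_gap: 0.558
finger_force: 55.0
```

It clicked: force fell from 11.8 N to 1.3 N at cap origin about 74.7 mm. Now I'll press it onto the seat in small steps.

>>> {"method": "servo_tool", "body": {"steps": [{"delta_pos": [0, 0, 0.5], "twist": 0}, {"delta_pos": [0, 0, 0.5], "twist": 0}, {"delta_pos": [0, 0, 0], "twist": 0}, {"delta_pos": [0, 0, 0], "twist": 0}, {"delta_pos": [0, 0, 0], "twist": 0}]}}

```text
time_s: 18.55
position: [0.5474, 0.1701, 0.0942]
ee_rot: [-3.098, -0.518, 0.0]
wrist_force: [-4.0, -0.2, 9.5]
finger_gap: 0.561
finger_force: 55.0
```

>>> {"method": "servo_tool", "body": {"steps": [{"delta_pos": [0, 0, 0.5], "twist": 0}, {"delta_pos": [0, 0, 0.5], "twist": 0}, {"delta_pos": [0, 0, 0], "twist": 0}, {"delta_pos": [0, 0, 0], "twist": 0}, {"delta_pos": [0, 0, 0], "twist": 0}]}}

```text
time_s: 19.05
position: [0.5477, 0.1702, 0.0942]
ee_rot: [-3.098, -0.518, -0.001]
wrist_force: [-6.4, -1.0, 20.2]
finger_gap: 0.562
finger_force: 55.0
```

>>> {"method": "servo_tool", "body": {"steps": [{"delta_pos": [-0.3, 0, 0.4], "twist": 0}, {"delta_pos": [0, 0, 0.4], "twist": 0}, {"delta_pos": [0, 0, 0], "twist": 0}, {"delta_pos": [0, 0, 0], "twist": 0}, {"delta_pos": [0, 0, 0], "twist": 0}, {"delta_pos": [0, 0, 0], "twist": 0}]}}

```text
time_s: 19.65
position: [0.5477, 0.1702, 0.0942]
ee_rot: [-3.098, -0.518, -0.002]
wrist_force: [-7.6, -1.6, 26.2]
finger_gap: 0.565
finger_force: 55.0
```

```bash
python3 - <<'E'
from h import *
for i in range(3):
    d=snap("side","d11"); o=ctrl.get_obs(); print(o["position"],o["wrist_force"],o["finger_gap"])
a=proj(d,[[.5477,.17,.0985],[.5477,.17,.0745],[.5477,.17,0]]);print(a)
g=cv2.cvtColor(d["img"],cv2.COLOR_RGB2GRAY);x,y=a[1].astype(int);print("\n".join(" ".join("%3d"%v for v in r) for r in g[y-10:y+26:2,x-16:x+16:2]))
E
```

```text
[0.54768038 0.17019433 0.0941694 ] [-8.04104755 -1.43987471 24.93283333] 0.5562722171243193
[0.5476814  0.17019027 0.09417827] [-8.21718965 -2.21589299 26.24504532] 0.5553253748658779
[0.54767135 0.17019762 0.09416001] [-8.02959759 -0.99227449 26.19106629] 0.5593754527523725
[[228.50262351 147.48269564]
 [228.61161648 154.4210721 ]
 [228.93862356 174.82988455]]
159 161 162 145  41  15  12  17  28  33  38  40  62  38  47  97
161 161 161 144  38  11  13  10  15  25  46  35  45  44 137 161
162 162 160 153  41  11  17  18  19  24  48  31  31  52 151 161
161 161 161 156  67  19  19  22  21  23  47  32  35  64 159 161
162 161 162 159  91  17  17  19  21  21  45  37  37  64 155 124
160 161 162 159  90  15  12  15  19  21  44  37  37  49 106 106
158 159 160 151  86  24  16  17  27  17  43  38  38  51 104 107
161 161 161 131 112 131 111 101  62  27  46  43  83 111 106 106
159 156 124 107 104 166 187 190 171 117  99 125 130 119 107 105
112 107 105 101 123 148 171 192 183 149 133 123 121 115 108 106
 88  92  93 100 101 145 147 163 146 124 121 120 118 114 107 107
 88  87  87  90 100 144 146 147 130 120 119 117 117 113 107 106
 88  88  88  89 100 144 146 147 130 120 118 117 118 113 106 107
 89  89  88  88 101 144 146 146 129 120 118 116 118 112 107 105
 88  88  88  88 100 145 146 146 128 120 118 118 118 111 106 106
 88  88  87  88  99 143 146 145 128 119 118 118 119 110 107 107
 91  90  89  89  90 143 144 144 127 119 120 120 117 103 107 112
106 104 101 100 126 137 143 142 126 120 120 107 113 113 142 159
```

```bash
python3 -c "
from plant import ctrl
print(ctrl.job_done())"
```

```text
the job is handed in; nothing more can be done
None
```

The bottle is standing upright and its black cap is clicked fully home; I handed the job in at about 20 s with the gripper still holding the cap and pressing down at about 26 N (no verdict was returned).

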